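Roll the reference roller up into the calibration dock and start the check

ROBOT

A 7-joint arm with a two-finger parallel gripper is mounted at the origin on the work surface. World frame = base frame: x ahead of the robot, y to its left, z up, the work surface at z = 0. Lengths are in m, angles in rad, forces in N, time in s.
With the tool pointing down it reaches from about 0.425 to 0.925 m from the base axis. Payload 6.8 kg.
Tool frame: the origin (TCP) lies on the centre line of the jaws, within the pads' length; the fingertips stand 11 mm ahead of it and the grasp point (between the pads) lies 8 mm behind it; z points along the fingers, y is the direction in which the jaws open and shut (so a half turn about z gives the same grasp; the last joint's range is limited). The gripper opens to 85 mm and grips with 20 to 120 N. Pads are 22 mm wide; open, the fingers measure 114 mm over their backs; the gripper's body (76 mm by 85 mm) begins 54 mm behind the grasp point. The pads swing forward as they close: fully open they stand 13 mm farther back than shut.
Start: joints at [1.21, 0.477, 0.022, 1.555, -0.011, 1.109, -0.083], TCP at [0.169, -0.654, 0.242] pointing down, gripper open.
Joint ranges: [-2.96, 2.96], [-0.34, 2.1], [-1.41, 1.46], [0.24, 2.44], [-1.37, 4.51], [0.17, 1.92], [-2.96, 2.96]. Speed limits (rad/s): [2.39, 2.39, 3.14, 3.14, 3.14, 3.14, 3.14].

INTERFACE

Orientations are given as a rotation vector (axis times angle).
In Python, from bench import r gives the robot as it stands.
- The arm moves only by the tool send_rows, never from a script. Its argument "deltas" is a list of rows, each a list of 7 numbers: the opening, from 0 (shut) to 1 (fully open), then the shift along the tool's x, y, z as a fraction of full scale, then the turn, a rotation vector about the tool's x, y, z as a fraction of full scale. In form: [[hand, x, y, z, ax, ay, az], ...]. A call has 1 to 20 rows; each row is the pose to reach, as a shift and turn from the pose commanded when the call began, along the tool's axes at that moment, turning the shorter way round; what a row does not reach only later rows make up. Full scale, the value 1, is 150 mm for a shift and 180 degrees for a turn. A row lasts 1/12 s, in which the tool goes at most 41.7 mm and 7.16 degrees, less where a joint would pass 70% of its speed; a pose out of reach is approached as far as the arm can. A call with a number of a shift or a turn outside -1 to 1 is refused whole. A call with a gripper value outside its range is refused whole. The fingers move at their own pace and stop on an object; "squeeze" is the grip in N (left out, the last holds). Time passes only in rows, so rows that repeat a pose let the fingers close. It gives the time, the measured TCP pose, the force and the opening at its end, in the units of the state.
- r.get_obs(): the state, without advancing time (a new reading comes with each control period).
- r.grab_frame(name): name is "scene" or "top" or "wrist"; returns a dict with "pixels" (420x560x3 uint8, red, green, blue), "camera_matrix" (3x3 intrinsics, pixels), "dist_coeffs" ([k1, k2, p1, p2, k3] as OpenCV has them; the pictures are not rectified), "rvec" (rotation vector, rad) and "tvec" (3), from world to camera coordinates, as OpenCV has them. Camera axes: x right, y down, z forward; pixel columns grow to the right and rows downward; lengths in m; the calibration is good to about 2 mm. A picture is of the moment at which its call begins. There is no depth.
- r.hand_in(): hands the job in, once; it reports no verdict.
The state is a dict: "clock": time; "joints": joint angles; "qvel": joint speeds; "tau": joint torques, N m; "tcp_pos": TCP position; "orientation": TCP orientation; "contact_force": force on the tool from outside, world axes, zero at the start; "moment": the same for the moment, N m; "grip_width": finger opening in m.
Only numpy, scipy, OpenCV 4.12 (cv2) and the standard library are available. Lean on these libraries where they do the work, as an engineer would, in place of code of your own. Each camera call takes 0.05 s, during which the arm holds its last target. There are 200 camera calls.

TASK

Get the topographer's daily calibration going: with a fingertip, push the aluminium reference roller up the ramp of the calibration dock until it drops into its seat against the blue stop, keeping your finger behind it all the way so that it never runs free on the slope or rolls back down. Do not lift the roller off the ramp. Then, with the roller seated, press the green button on the white trigger box fully down for a moment and back away, leaving everything else where it is.

Things in the scene. Friction and masses are not known exactly. Their poses are not given: they have to be found in the camera images.
- roller: Polished aluminium cylinder, 48 mm diameter, 100 mm long, about 0.35 kg, black band near each end; slippery, rolls very freely. Origin at its centre; its y axis is the cylinder's axis (x, z turn as it rolls). It starts across the foot of the ramp against the black foot bar, centre at about x 26, z 24 mm from ramp_foot. The channel leaves it 2.5 mm at each end.
- ramp_foot (a point): Middle of the ramp surface's low end, fixed to the dock. x runs up the slope along the surface (8 degrees above level), y across, z square to it. The surface ends at x = 177 mm in a 5 mm drop to the level seat. It is 105 mm wide; white cheeks beside it stand 12 mm above it, 9 mm thick. The black foot bar, 8 mm high, covers x 0 to 8 mm; the space behind it is free.
- seat (a point): Where the roller's centre lies when seated (24 mm above the level seat floor, 57 mm above the table), fixed to the dock; x level, uphill; y across; z up. The blue stop's face is 25 mm further along x, its top 7 mm above this point; the ramp's top edge is 16 mm back and 19 mm below. A seated roller stays by itself, with 1 to 2 mm of play.
- start_top (a point): Centre of the top of the green push button (32 mm diameter) on the white trigger box (90 x 80 x 30 mm, fixed to the table), pressed straight down. The box stands left or right of the dock.
- start (a joint): Travel of the green button in m: 0 released, 0.006 fully down (takes about 4 N; it springs back).
- lenscase: Open wooden trial-lens case 110 x 85 x 26 mm with lenses standing up to 39 mm high, loose; origin at the centre of its underside. Leave alone.
- drops: White eye-drop bottle with blue label, 32 mm diameter, 70 mm high, loose, stands beyond the dock; origin at the centre of its underside. Leave alone.
- torch: Dark pen torch lying down, about 125 x 17 x 15 mm, loose, beyond the dock; origin at the middle of its underside. Leave alone.
- spray: Amber lens-cleaner bottle, 48 mm diameter, 130 mm high, loose, on the left; origin at the centre of its underside. Leave alone.
- mouse: Grey computer mouse 105 x 60 x 26 mm on a blue pad, loose, on the right; origin at the centre of its underside. Leave alone.
- mug: White mug, 76 mm diameter, 90 mm high, loose, on the left; origin at the centre of its underside. Leave alone.
Not all that is in view belongs to the job. What is shaped like the part that bears start_top but yellow is not meant.

How it is judged:
On the way, in this order (a step that is already met when the one before it is completed fails the run):
1. the roller lies in its seat against the stop (x of roller in the frame of seat between -0.005 and 0.005 m and y of roller in the frame of seat between -0.006 and 0.006 m and z of roller in the frame of seat between -0.003 and 0.003 m and angle between the y axis of roller and the y axis of seat, either way round below 0.1 rad and linear speed of roller below 0.03 m/s), for 0.2 s.
2. the green button is pressed down with the roller in its seat (value of joint start above 0.0045 m and x of roller in the frame of seat between -0.005 and 0.005 m and y of roller in the frame of seat between -0.006 and 0.006 m and z of roller in the frame of seat between -0.003 and 0.003 m and angle between the y axis of roller and the y axis of seat, either way round below 0.1 rad), for 0.1 s.
At the end, for the whole second after the job is handed in: The roller lies at rest in its seat (centre within 5 mm along, 6 mm across and 3 mm in height of the seat point, axis within 0.1 rad), and the green button has been pressed at least 4.5 mm down after that and has been let up (x of roller in the frame of seat between -0.005 and 0.005 m and y of roller in the frame of seat between -0.006 and 0.006 m and z of roller in the frame of seat between -0.003 and 0.003 m and angle between the y axis of roller and the y axis of seat, either way round below 0.1 rad and linear speed of roller below 0.02 m/s and value of joint start below 0.002 m); the robot touches nothing.
It fails at once if the roller ran free on the slope (faster than 0.15 m/s with no finger touching it) (contact force between the fingers and roller below 0.01 N and linear speed of roller above 0.15 m/s and x of roller in the frame of ramp_foot between 0.03 and 0.165 m).
It fails at once if the roller was lifted more than 10 mm off the ramp (z of roller in the frame of ramp_foot above 0.034 m).
It fails at once if the roller left the ramp (x of roller in the frame of ramp_foot below 0.005 m or y of roller in the frame of ramp_foot above 0.03 m or y of roller in the frame of ramp_foot below -0.03 m).
It fails at once if a bystander was moved by more than 20 mm (distance of any of lenscase, drops, torch, spray, mouse, mug from where it was at the start of the episode above 0.02 m).
It also fails if it takes over 53 s, if anything falls off the work surface, if the arm or the gripper's body presses on something with over 40 N, if the wrist force passes 120 N, or if a joint passes its speed limit or range.

## Working session

There is one attempt and no reset: what is moved stays moved. The work goes in short steps, Python scripts to look and compute and a tool call to move; the robot and the scene stay as the last step left them, time stands still between calls to the robot, and variables do not carry over. Pictures are saved under pics/ and viewed, about 8 in all and at most 12, crops included, and the job is handed in when it is done.

Besides the shell and the picture viewer there is one more tool, called after "Emit:" as a command line: name --pt "numbers of a row" for each row, then --argument value for the rest. send_rows: Moves the arm, as the interface text tells. Shift numbers are shares of 150 mm and turn numbers shares of 180 degrees, none past 1 either way. Its arguments: {"type":"object","properties":{"deltas":{"type":"array","items":{"type":"array","items":{"type":"number"}}},"squeeze":{"type":"number"}},"required":["deltas"]}

```bash
ls; mkdir -p pics; python3 - <<'E'
from bench import r
import cv2,pickle
for n in("scene","top"):
    f=r.grab_frame(n); pickle.dump(f,open(f"{n}.pkl","wb"))
    cv2.imwrite(f"pics/{n}0.png",cv2.cvtColor(f["pixels"],cv2.COLOR_RGB2BGR))
o=r.get_obs(); print({k:o[k] for k in("clock","tcp_pos","orientation","contact_force","grip_width")})
E
```

```text
pics
{'clock': 0.1, 'tcp_pos': array([ 0.168711  , -0.65303105,  0.24140477]), 'orientation': array([-3.11487718e+00, -3.95947203e-01,  5.35145636e-04]), 'contact_force': array([-0.04769487,  0.4729097 ,  0.24398308]), 'grip_width': 0.0852375178892944}
```

View pics/scene0.png

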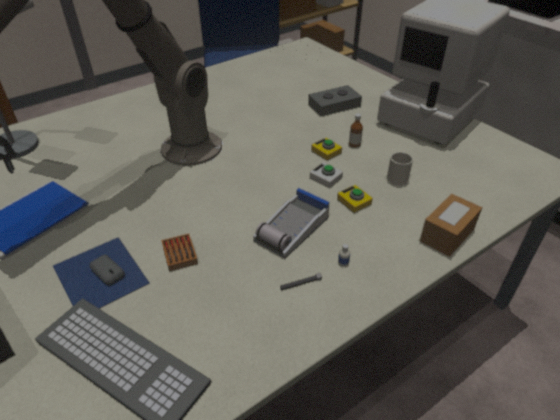

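View pics/top0.png

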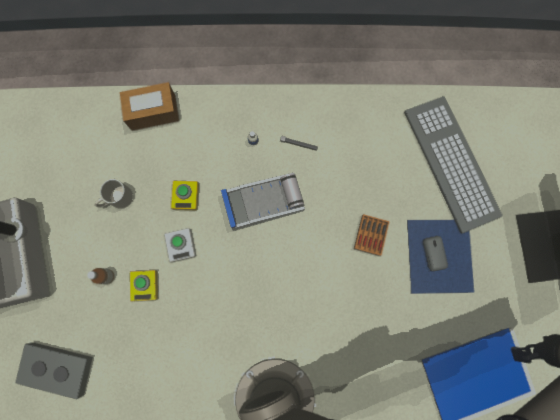

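The dock lies at about (262,201) in the top view, with the roller at (291,191), the blue stop at (229,207) and the white box at (179,244). I'll enlarge that region.

```bash
cat > h.py <<'E'
import numpy as np,cv2,pickle
def ray(f,uv):
    K,D=np.array(f["camera_matrix"],float),np.array(f["dist_coeffs"],float)
    R=cv2.Rodrigues(np.array(f["rvec"],float))[0]; t=np.array(f["tvec"],float).ravel()
    p=cv2.undistortPoints(np.array(uv,float).reshape(-1,1,2),K,D).reshape(-1,2)
    d=np.c_[p,np.ones(len(p))]@R
    return -R.T@t,d
def at(f,uv,z):
    c,d=ray(f,uv); z=np.broadcast_to(z,len(d)); return c+d*((z-c[2])/d[:,2])[:,None]
def proj(f,P):
    return cv2.projectPoints(np.array(P,float).reshape(-1,1,3),np.array(f["rvec"],float),np.array(f["tvec"],float),np.array(f["camera_matrix"],float),np.array(f["dist_coeffs"],float))[0].reshape(-1,2)
E
python3 - <<'E'
from h import *
f=pickle.load(open("top.pkl","rb"));p=cv2.cvtColor(f["pixels"],cv2.COLOR_RGB2BGR)
cv2.imwrite("pics/topc.png",cv2.resize(p[165:265,160:310],None,fx=5.3333,fy=5.3333,interpolation=cv2.INTER_CUBIC))
f=pickle.load(open("scene.pkl","rb"));p=cv2.cvtColor(f["pixels"],cv2.COLOR_RGB2BGR)
cv2.imwrite("pics/scenec.png",cv2.resize(p[155:255,245:385],None,fx=5.5,fy=5.5,interpolation=cv2.INTER_CUBIC))
f=pickle.load(open("top.pkl","rb"));print(ray(f,[[280,210]]),at(f,[[262,201]],0.03))
E
```

```text
(array([ 0.31209365, -0.00563506,  1.41271219]), array([[ 0.17803874, -0.0102218 , -0.98411733]])) [[0.59076755 0.03554816 0.03      ]]
```

View pics/topc.png

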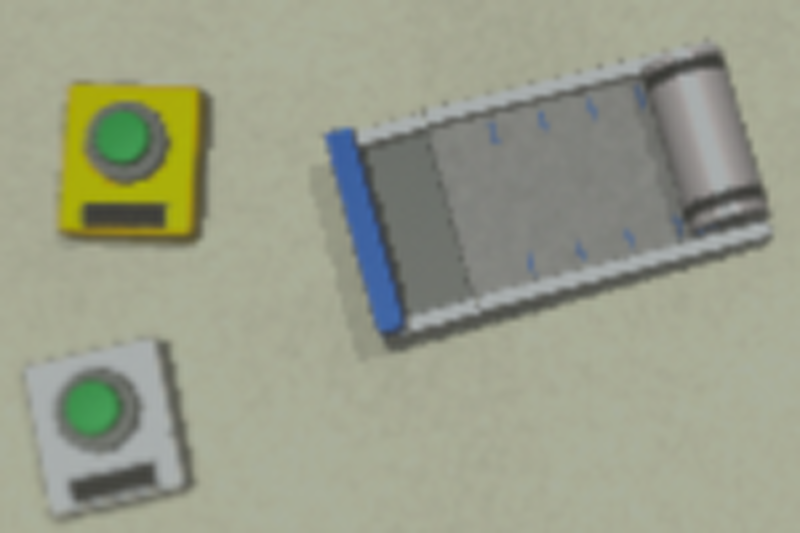

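View pics/scenec.png

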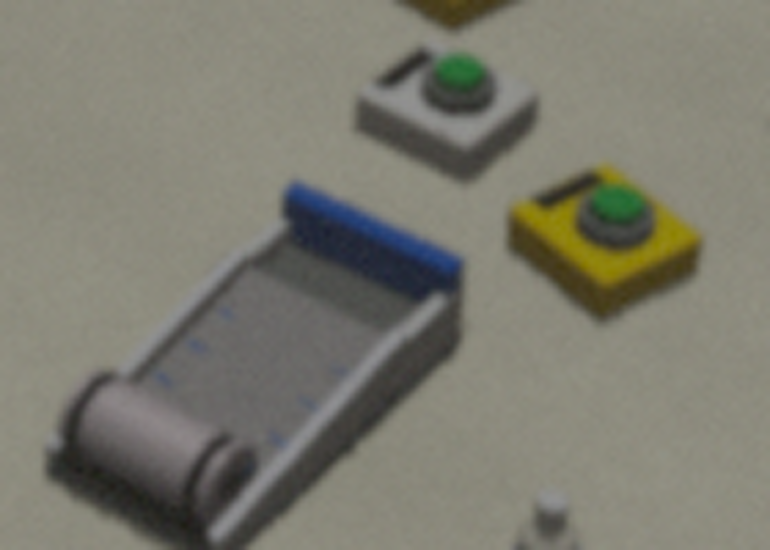

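```bash
cat > fit.py <<'E'
from h import *
from scipy.optimize import least_squares
ft=pickle.load(open("top.pkl","rb"));fs=pickle.load(open("scene.pkl","rb"))
T=lambda p:(np.array(p,float)+.5)/5.33333-.5+[160,165]
S=lambda p:(np.array(p,float)+.5)/5.5-.5+[245,155]
m=1e-3
# dock frame: origin under seat
P=[(25,61.5,64,T,(384,333),ft),(25,-61.5,64,T,(340,131),ft),(-16,0,38,T,(454,216),ft),
   (25,61.5,64,S,(288,200),fs),(25,-61.5,64,S,(460,277),fs),(-191.3,0,13.4+10,T,(743,142),ft)]
w=np.array([.7,.7,1,.5,.5,.7])
X=np.array([p[:3] for p in P])*m
def tf(q,X):
    c,s=np.cos(q[2]),np.sin(q[2]); return np.c_[q[0]+c*X[:,0]-s*X[:,1],q[1]+s*X[:,0]+c*X[:,1],X[:,2]]
def res(q,full=False):
    W=tf(q,X); e=np.array([proj(p[5],W[i])[0]-p[3](p[4]) for i,p in enumerate(P)])
    return e if full else (e*w[:,None]).ravel()
s=least_squares(res,[.58,.1,1.6],loss='soft_l1'); q=s.x; print(q,np.degrees(q[2])); print(res(q,True).round(2))
print("roller start",tf(q,np.array([[-168.9,0,40.8]])*m))
# button triangulate
c1,d1=ray(ft,[T((92,407))]);c2,d2=ray(fs,[S((460,70))])
A=np.c_[d1[0],-d2[0]];k=np.linalg.lstsq(A,c2-c1,rcond=None)[0]
print("btn",c1+d1[0]*k[0],c2+d2[0]*k[1], at(ft,[T((92,407))],.045))
E
python3 fit.py
```

```text
[0.57271464 0.10877472 1.82834056] 104.75619778443209
[[ 2.67 -0.64]
 [ 1.15 -1.53]
 [-1.6  -0.07]
 [-1.43 -2.74]
 [-1.33 -1.43]
 [-1.04  0.44]]
roller start [[ 0.61573458 -0.05455469  0.0408    ]]
btn [0.46558065 0.29188028 0.04697371] [0.46621514 0.29284737 0.04725569] [[0.46580246 0.29231024 0.045     ]]
```

Emit:
send_rows --pt "0.35 0.25 -0.18 0 0 0 0" --pt "0.35 0.5 -0.36 0 0 0 0" --pt "0.35 0.75 -0.54 0 0 0 0" --pt "0.35 1 -0.72 0 0 0 0" --pt "0.35 1 -0.72 0 0 0 0"

```text
clock: 0.52
tcp_pos: [0.2916, -0.5063, 0.2419]
orientation: [-3.113, -0.406, -0.003]
contact_force: [1.1, 0.6, -0.2]
grip_width: 0.0304
```

Emit:
send_rows --pt "0.35 0.25 -0.18 0 0 0 0" --pt "0.35 0.5 -0.36 0 0 0 0" --pt "0.35 0.75 -0.54 0 0 0 0" --pt "0.35 1 -0.72 0 0 0 0" --pt "0.35 1 -0.72 0 0 0 0"

```text
clock: 0.93
tcp_pos: [0.4091, -0.3638, 0.2422]
orientation: [-3.113, -0.406, -0.003]
contact_force: [0.3, 0.6, -0.3]
grip_width: 0.0301
```

Emit:
send_rows --pt "0.35 0.25 -0.18 0 0 0 0" --pt "0.35 0.5 -0.36 0 0 0 0" --pt "0.35 0.75 -0.54 0 0 0 0" --pt "0.35 1 -0.72 0 0 0 0" --pt "0.35 1 -0.72 0 0 0 0"

```text
clock: 1.35
tcp_pos: [0.5269, -0.2211, 0.2423]
orientation: [-3.113, -0.406, -0.003]
contact_force: [0.4, 0.2, -0.3]
grip_width: 0.0302
```

```bash
sed -i 's/(384,333)/(400,328)/;s/(340,131)/(350,129)/;s/(288,200)/(288,205)/;s/(460,277)/(460,285)/' fit.py; python3 fit.py
python3 -c "
from bench import r
o=r.get_obs();print(o['clock'],o['tcp_pos'],o['orientation'],o['joints'])"
```

```text
[0.57381093 0.10594973 1.82562125] 104.60039283606385
[[ 0.56 -0.08]
 [ 0.26 -1.54]
 [-0.67 -0.42]
 [-1.86 -3.17]
 [-1.8  -2.32]
 [-0.1   0.25]]
roller start [[ 0.61638656 -0.05749606  0.0408    ]]
btn [0.46558065 0.29188028 0.04697371] [0.46621514 0.29284737 0.04725569] [[0.46580246 0.29231024 0.045     ]]
1.35 [ 0.5268705  -0.22111529  0.24225547] [-3.11277399e+00 -4.06301147e-01 -3.06174121e-03] [ 0.46600227  0.31829733 -0.21824937  1.79679587  0.0754752   1.03392625
 -1.09141101]
```

Emit:
send_rows --pt "0.35 0.28 -0.14 0 0 0 -0.04" --pt "0.35 0.57 -0.28 0 0 0 -0.08" --pt "0.35 0.85 -0.43 0 0 0 -0.12" --pt "0.35 0.85 -0.43 0 0 0 -0.16" --pt "0.35 0.85 -0.43 0 0 0 -0.2" --pt "0.35 0.85 -0.43 0 0 0 -0.24" --pt "0.35 0.85 -0.43 0 0 0 -0.28" --pt "0.35 0.85 -0.43 0 0 0 -0.32" --pt "0.35 0.85 -0.43 0 0 0 -0.36" --pt "0.35 0.85 -0.43 0 0 0 -0.4" --pt "0.35 0.85 -0.43 0 0 0 -0.44" --pt "0.35 0.85 -0.43 0 0 0 -0.48" --pt "0.35 0.85 -0.43 0 0 0 -0.5" --pt "0.35 0.85 -0.43 0 0 0 -0.5"

```text
clock: 2.52
tcp_pos: [0.6304, -0.1332, 0.2417]
orientation: [-1.92, -2.485, 0.001]
contact_force: [0.3, 0.3, 0.1]
grip_width: 0.03
```

```bash
python3 - <<'E'
from bench import r
import cv2,pickle
f=r.grab_frame("wrist"); pickle.dump(f,open("w1.pkl","wb"))
cv2.imwrite("pics/w1.png",cv2.resize(cv2.cvtColor(f["pixels"],cv2.COLOR_RGB2BGR),(800,600),interpolation=cv2.INTER_CUBIC))
o=r.get_obs();print(o['clock'],o['tcp_pos'],o['orientation'],o['joints'])
E
```

```text
2.5667 [ 0.63049216 -0.13318031  0.24176564] [-1.92544714e+00 -2.48119165e+00  3.92138744e-04] [ 0.50986094  0.48567981 -0.55525443  1.60280048  0.27475843  1.13293649
  0.1397988 ]
```

View pics/w1.png

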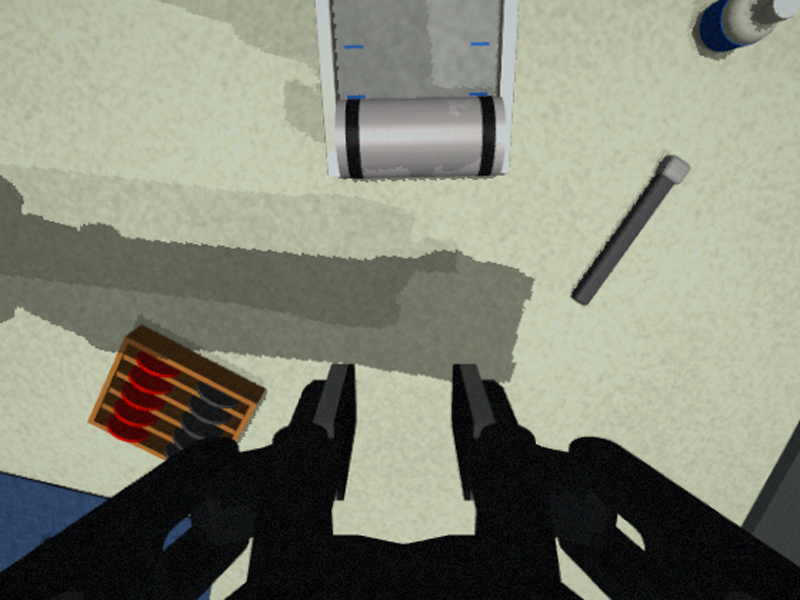

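```bash
python3 - <<'E'
from h import *
f=pickle.load(open("w1.pkl","rb"))
s=lambda p:(np.array(p,float)+.5)*.7-.5
c,d=ray(f,[s((420,97.5)),s((420,179))]); print("cam",c)
n=d/np.linalg.norm(d,axis=1)[:,None]; b=n.sum(0); ctr=c+b*((.0408-c[2])/b[2]); print("mid axis pt",ctr, "dist check r=",np.linalg.norm(np.cross(ctr-c,n),axis=1))
top=at(f,[s((345,98)),s((500,95))],.06);print("top line yaw",np.degrees(np.arctan2(*(top[0]-top[1])[1::-1])))
bo=at(f,[s((345,180)),s((500,178))],.035);print("bot line yaw",np.degrees(np.arctan2(*(bo[0]-bo[1])[1::-1])))
e=at(f,[s((337,137)),s((506,135))],[.050]);print("ends",e,e.mean(0),np.linalg.norm(e[0]-e[1]))
k=at(f,[s((328,175)),s((508,173)),s((317,0)),s((517,0))],[.025,.025,.025+.0154,.025+.0154]);print("cheeks",k,k[:2].mean(0),np.linalg.norm(k[0]-k[1]),np.linalg.norm(k[2]-k[3]))
for a,b in((0,2),(1,3)):print(np.degrees(np.arctan2(*(k[b]-k[a])[1::-1])),np.linalg.norm((k[b]-k[a])[:2]))
m=at(f,[s((353,46)),s((480,43.5)),s((355,97)),s((479,94))],[.0133+.012,.0133+.012,.0133+.006,.0133+.006]);print("marks",m)
# predicted
q=[.5738,.1059,np.radians(104.6)];C,S=np.cos(q[2]),np.sin(q[2])
print("pred roller",q[0]-.1689*C,q[1]-.1689*S,"foot",q[0]-.1913*C,q[1]-.1913*S)
E
```

```text
cam [ 0.61124504 -0.06279868  0.37423607]
mid axis pt [ 0.62036482 -0.05709418  0.0408    ] dist check r= [0.02473084 0.02473084]
top line yaw -164.30908187003948
bot line yaw -164.65488646630612
ends [[ 0.57041221 -0.06884748  0.05      ]
 [ 0.67060361 -0.04147452  0.05      ]] [ 0.62050791 -0.055161    0.05      ] 0.10386334471143475
cheeks [[ 0.56674061 -0.09489209  0.025     ]
 [ 0.68396208 -0.06296922  0.025     ]
 [ 0.54035673  0.00478188  0.0404    ]
 [ 0.65543399  0.03484215  0.0404    ]] [ 0.62535134 -0.07893065  0.025     ] 0.12149050516240782 0.11893862441006808
104.82626158955735 0.10310678084668358
106.26008104069913 0.10188677743672893
marks [[ 0.56493147 -0.01252648  0.0253    ]
 [ 0.64236462  0.00920171  0.0253    ]
 [ 0.57250071 -0.0416593   0.0193    ]
 [ 0.65112473 -0.01921499  0.0193    ]]
pred roller 0.6163745146072619 -0.05754607889440494 foot 0.6220208682319076 -0.0792227643132011
```

Emit:
send_rows --pt "0.35 0 0.066 0.2 0 0 -0.006" --pt "0.35 0 0.066 0.4 0 0 -0.006" --pt "0.35 0 0.066 0.6 0 0 -0.006" --pt "0.35 0 0.066 0.8 0 0 -0.006" --pt "0.35 0 0.066 0.95 0 0 -0.006" --pt "0.35 0 0.066 0.99 0 0 -0.006" --pt "0.35 0 0.066 0.99 0 0 -0.006"

```text
clock: 3.15
tcp_pos: [0.6389, -0.1304, 0.0918]
orientation: [-1.9, -2.498, 0.003]
contact_force: [0.0, -0.2, 0.3]
grip_width: 0.0301
```

Emit:
send_rows --pt "0.35 0 0 0.12 0 0 0" --pt "0.35 0 0 0.24 0 0 0" --pt "0.35 0 0 0.34 0 0 0" --pt "0.35 0 0 0.37 0 0 0" --pt "0.35 0 0 0.37 0 0 0"

```text
clock: 3.57
tcp_pos: [0.6401, -0.1305, 0.038]
orientation: [-1.9, -2.501, 0.001]
contact_force: [-0.1, 0.5, 0.4]
grip_width: 0.0298
```

```bash
cat > st.py <<'E'
from bench import r
import numpy as np,sys,cv2,pickle
o=r.get_obs();p=o['tcp_pos'];v=o['orientation'];a=np.radians(105.4)
d=p[:2]-[.5751,.1058];print(o['clock'],p.round(4),o['contact_force'].round(2),"yaw",np.degrees(2*np.arctan2(-v[1],-v[0])).round(2),"dock",(d@[np.cos(a),np.sin(a)]).round(4),(d@[-np.sin(a),np.cos(a)]).round(4))
if len(sys.argv)>1:
    f=r.grab_frame("wrist"); pickle.dump(f,open(sys.argv[1]+".pkl","wb"))
    cv2.imwrite(f"pics/{sys.argv[1]}.png",cv2.cvtColor(f["pixels"],cv2.COLOR_RGB2BGR))
E
python3 st.py w2
```

```text
3.5667 [ 0.6401 -0.1305  0.038 ] [-0.09  0.5   0.44] yaw 105.53 dock -0.2451 0.0001
```

View pics/w2.png

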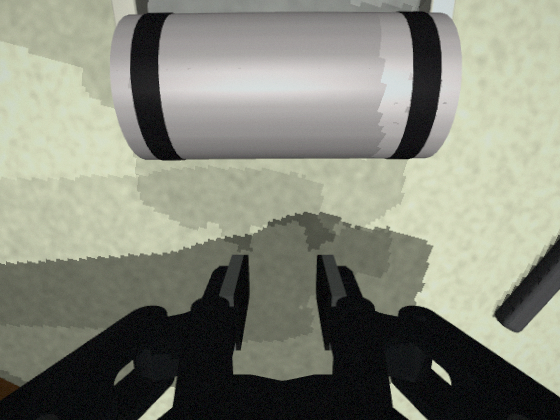

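Emit:
send_rows --pt "0.35 0.04 0 0 0 0 0" --pt "0.35 0.08 0 0 0 0 0" --pt "0.35 0.12 0 0 0 0 0" --pt "0.35 0.16 0 0 0 0 0" --pt "0.35 0.2 0 0 0 0 0" --pt "0.35 0.225 0 0 0 0 0" --pt "0.35 0.25 0 0 0 0 0" --pt "0.35 0.27 0 0 0 0 0" --pt "0.35 0.29 0 -0.003 0 0 0" --pt "0.35 0.31 0 -0.006 0 0 0" --pt "0.35 0.335 0 -0.009 0 0 0" --pt "0.35 0.36 0 -0.012 0 0 0" --pt "0.35 0.385 0 -0.016 0 0 0" --pt "0.35 0.41 0 -0.019 0 0 0" --pt "0.35 0.435 0 -0.023 0 0 0" --pt "0.35 0.46 0 -0.026 0 0 0" --pt "0.35 0.485 0 -0.03 0 0 0" --pt "0.35 0.51 0 -0.033 0 0 0" --pt "0.35 0.535 0 -0.037 0 0 0" --pt "0.35 0.56 0 -0.04 0 0 0"

```text
clock: 5.28
tcp_pos: [0.6177, -0.0492, 0.0444]
orientation: [-1.9, -2.502, 0.0]
contact_force: [0.3, -2.3, 0.4]
grip_width: 0.0296
```

```bash
python3 st.py w3
```

```text
5.2833 [ 0.6177 -0.0492  0.0444] [ 0.27 -2.35  0.37] yaw 105.57 dock -0.1608 0.0
```

View pics/w3.png

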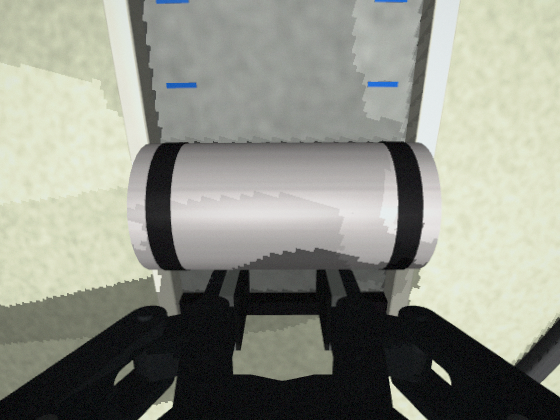

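Emit:
send_rows --pt "0.35 0.033 0 -0.005 0 0 0" --pt "0.35 0.067 0 -0.009 0 0 0" --pt "0.35 0.1 0 -0.014 0 0 0" --pt "0.35 0.133 0 -0.019 0 0 0" --pt "0.35 0.167 0 -0.023 0 0 0" --pt "0.35 0.2 0 -0.028 0 0 0" --pt "0.35 0.233 0 -0.033 0 0 0" --pt "0.35 0.267 0 -0.037 0 0 0" --pt "0.35 0.3 0 -0.042 0 0 0" --pt "0.35 0.333 0 -0.047 0 0 0" --pt "0.35 0.367 0 -0.051 0 0 0" --pt "0.35 0.4 0 -0.056 0 0 0" --pt "0.35 0.433 0 -0.061 0 0 0" --pt "0.35 0.467 0 -0.065 0 0 0" --pt "0.35 0.5 0 -0.07 0 0 0" --pt "0.35 0.53 0 -0.075 0 0 0" --pt "0.35 0.56 0 -0.079 0 0 0" --pt "0.35 0.59 0 -0.083 0 0 0" --pt "0.35 0.615 0 -0.087 0 0 0" --pt "0.35 0.64 0 -0.09 0 0 0"

```text
clock: 7.0
tcp_pos: [0.592, 0.0433, 0.0579]
orientation: [1.9, 2.502, 0.0]
contact_force: [-0.3, -2.0, 1.6]
grip_width: 0.0301
```

```bash
python3 st.py w4
```

```text
7.0 [0.592  0.0433 0.0579] [-0.26 -1.99  1.57] yaw -254.43 dock -0.0648 0.0003
```

View pics/w4.png

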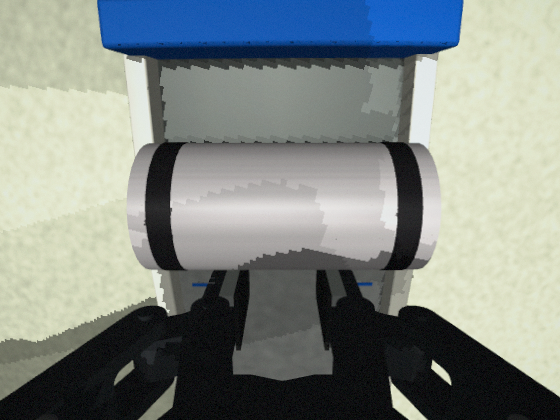

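Emit:
send_rows --pt "0.35 0.025 0 0 0 0 0" --pt "0.35 0.05 0 0 0 0 0" --pt "0.35 0.075 0 0 0 0 0" --pt "0.35 0.1 0 0 0 0 0" --pt "0.35 0.12 0 0 0 0 0" --pt "0.35 0.135 0 0 0 0 0" --pt "0.35 0.145 0 0 0 0 0" --pt "0.35 0.155 0 0 0 0 0" --pt "0.35 0.155 0 0 0 0 0" --pt "0.35 0.155 0 0 0 0 0"

```text
clock: 7.88
tcp_pos: [0.5859, 0.0653, 0.0578]
orientation: [-1.9, -2.502, 0.0]
contact_force: [0.6, 0.3, 0.4]
grip_width: 0.0303
```

```bash
python3 st.py w5; python3 - <<'E'
from h import *
f=pickle.load(open("w4.pkl","rb"))
a=np.radians(105.4)
for p in at(f,[[281,48]],.064):print(p,(p[:2]-[.5751,.1058])@[np.cos(a),np.sin(a)])
E
```

```text
7.8833 [0.5859 0.0653 0.0578] [0.62 0.28 0.38] yaw 105.57 dock -0.0419 0.0004
[0.56659837 0.12952504 0.064     ] 0.02513086626006541
```

View pics/w5.png

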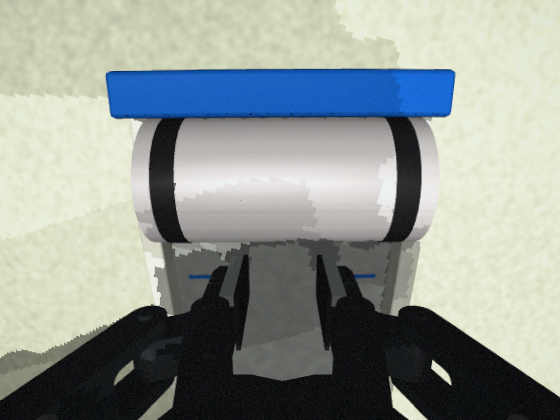

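Emit:
send_rows --pt "0.35 -0.06 0 0 0 0 0" --pt "0.35 -0.12 0 0 0 0 0" --pt "0.35 -0.12 0 -0.15 0 0 0" --pt "0.2 -0.12 0 -0.35 0 0 0" --pt "0 -0.12 0 -0.6 0 0 0" --pt "0 -0.12 0 -0.8 0 0 0" --pt "0 -0.12 0 -0.93 0 0 0" --pt "0 -0.12 0 -0.93 0 0 0"

```text
clock: 8.6
tcp_pos: [0.5937, 0.0471, 0.2023]
orientation: [1.899, 2.495, 0.008]
contact_force: [1.4, 0.3, 1.2]
grip_width: 0.0001
```

```bash
python3 st.py w6; python3 - <<'E'
from h import *
a=np.radians(105.4);u=np.array([np.cos(a),np.sin(a)])
f=pickle.load(open("w5.pkl","rb"))
c,d=ray(f,[[281,242.5]])
n=d[0]/np.linalg.norm(d[0])
# roller centre x (dock) for which ray is tangent at z=.057
from scipy.optimize import brentq
def g(x):
    P=np.array([*(np.array([.5751,.1058])+u*x),.057]); w=np.cross([-u[1],u[0],0],n); w/=np.linalg.norm(w)
    return abs((P-c)@w)-.024
print("roller dock x",[round(x,4) for x in np.linspace(-.03,.02,501) if abs(g(x))<6e-5])
f=pickle.load(open("w6.pkl","rb"));print(proj(f,[[.4657,.292,.046]]))
E
```

```text
8.6 [0.5937 0.0471 0.2023] [1.36 0.3  1.18] yaw -254.54 dock -0.0615 -0.0024
roller dock x [np.float64(0.0019)]
[[ 193.88848745 -203.1958111 ]]
```

View pics/w6.png

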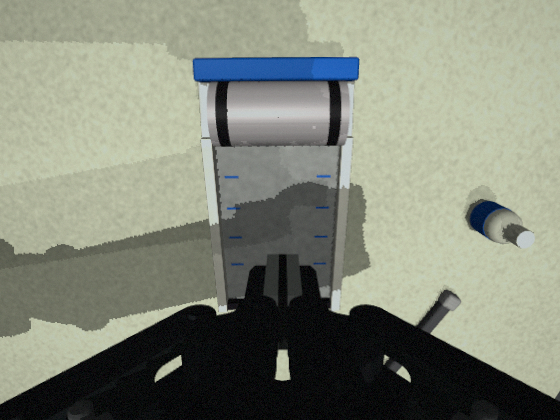

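The roller sits under the stop: its band ends are at (221,112) and (335,112), hard against the blue stop at row 80. Its measured position along the dock is +2 mm. Next is the button.

Emit:
send_rows --pt "0 0.2 -0.06 0 0 0 0" --pt "0 0.45 -0.13 0 0 0 0" --pt "0 0.7 -0.2 0 0 0 0" --pt "0 0.9 -0.26 0 0 0 0" --pt "0 0.9 -0.26 0 0 0 0"

```text
clock: 9.07
tcp_pos: [0.5125, 0.1734, 0.1965]
orientation: [-1.887, -2.507, 0.0]
contact_force: [0.3, 0.1, -0.7]
grip_width: -0.0001
```

Emit:
send_rows --pt "0 0.2 -0.06 0 0 0 0" --pt "0 0.4 -0.12 0 0 0 0" --pt "0 0.5 -0.13 0 0 0 0" --pt "0 0.5 -0.13 0 0 0 0" --pt "0 0.5 -0.13 0 0 0 0"

```text
clock: 9.48
tcp_pos: [0.4777, 0.2341, 0.1963]
orientation: [-1.898, -2.502, 0.003]
contact_force: [0.8, -1.1, 0.7]
grip_width: -0.0002
```

```bash
python3 st.py w7; python3 - <<'E'
from h import *
f=pickle.load(open("w7.pkl","rb"));print(proj(f,[[.4657,.292,.046]]))
hsv=cv2.cvtColor(f["pixels"],cv2.COLOR_RGB2HSV)
m=cv2.inRange(hsv,(45,90,50),(85,255,255));n,l,s,c=cv2.connectedComponentsWithStats(m)
for i in range(1,n):
    if s[i,4]>200:print(s[i],c[i],at(f,[c[i]],.046))
E
```

```text
9.4833 [0.4777 0.2341 0.1963] [ 0.78 -1.06  0.71] yaw 105.63 dock 0.1495 0.0599
[[288.96341347 119.24902082]]
[ 267   99   41   42 1331] [287.15401953 119.65364388] [[0.46442782 0.29132474 0.046     ]]
[ 448  168   40   39 1199] [467.14845705 187.00750626] [[0.62294538 0.27990371 0.046     ]]
```

View pics/w7.png

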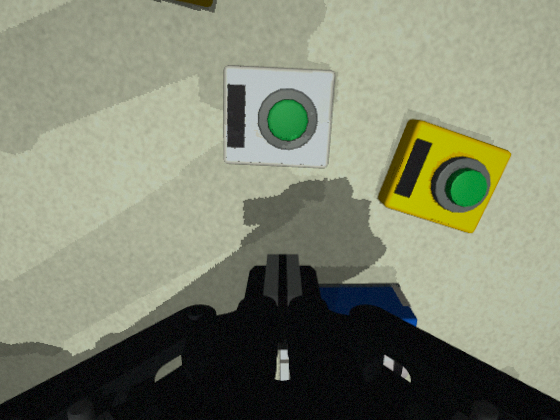

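Emit:
send_rows --pt "0 0.2 0.018 0 0 0 0" --pt "0 0.39 0.018 0.1 0 0 0" --pt "0 0.39 0.018 0.3 0 0 0" --pt "0 0.39 0.018 0.5 0 0 0" --pt "0 0.39 0.018 0.68 0 0 0" --pt "0 0.39 0.018 0.8 0 0 0" --pt "0 0.39 0.018 0.8 0 0 0" --pt "0 0.39 0.018 0.8 0 0 0"

```text
clock: 10.2
tcp_pos: [0.4652, 0.2898, 0.0763]
orientation: [-1.902, -2.499, 0.005]
contact_force: [-1.0, 0.0, 0.5]
grip_width: 0.0003
```

Emit:
send_rows --pt "0 0 0 0.03 0 0 0" --pt "0 0 0 0.06 0 0 0" --pt "0 0 0 0.09 0 0 0" --pt "0 0 0 0.11 0 0 0" --pt "0 0 0 0.125 0 0 0" --pt "0 0 0 0.14 0 0 0" --pt "0 0 0 0.14 0 0 0"

```text
clock: 10.78
tcp_pos: [0.4656, 0.2917, 0.0571]
orientation: [1.9, 2.501, 0.001]
contact_force: [-0.0, -1.6, 6.7]
grip_width: 0.0001
```

```bash
python3 st.py
```

```text
10.7833 [0.4656 0.2917 0.0571] [-0.03 -1.63  6.72] yaw -254.45 dock 0.2083 0.0562
```

Emit:
send_rows --pt "0 0 0 0.01 0 0 0" --pt "0 0 0 0.01 0 0 0" --pt "0 0 0 0.01 0 0 0"

```text
clock: 11.03
tcp_pos: [0.4657, 0.2917, 0.0568]
orientation: [1.899, 2.5, 0.001]
contact_force: [-4.0, -5.3, 20.1]
grip_width: 0.0002
```

Emit:
send_rows --pt "0 0 0 0.01 0 0 0" --pt "0 0 0 0.01 0 0 0" --pt "0 0 0 0.01 0 0 0"

```text
clock: 11.28
tcp_pos: [0.4657, 0.2918, 0.0565]
orientation: [1.899, 2.499, 0.001]
contact_force: [-6.1, -7.1, 33.6]
grip_width: 0.0003
```

```bash
python3 - <<'E'
from h import *
from bench import r
from scipy.optimize import brentq
g=r.grab_frame("scene");pickle.dump(g,open("s2.pkl","wb"))
f=pickle.load(open("w7.pkl","rb"));fs=pickle.load(open("scene.pkl","rb"));ft=pickle.load(open("top.pkl","rb"))
def greens(f,box):
    u0,u1,v0,v1=box
    hsv=cv2.cvtColor(f["pixels"],cv2.COLOR_RGB2HSV)
    m=cv2.inRange(hsv,(50,90,40),(85,255,255));M=np.zeros_like(m);M[v0:v1,u0:u1]=m[v0:v1,u0:u1]
    n,l,s,c=cv2.connectedComponentsWithStats(M)
    return [(s[i].tolist(),c[i].round(2)) for i in range(1,n) if s[i,4]>8]
print("w7 cam",ray(f,[[280,210]])[0],"K",f["camera_matrix"][0])
print("scene before",greens(fs,(300,380,135,210)));print("scene now",greens(g,(300,380,135,210)));print("top",greens(ft,(160,200,170,260)))
gw=[287.154,119.654]
for z in(.040,.044,.048,.052,.056):
    P=at(f,[gw],z)[0];print(z,P.round(4),"scene",proj(fs,P).round(2),"top",proj(ft,P).round(2))
# box top corners from w7 at z=.03 -> scene crop coords
B=at(f,[[226,66],[334,71],[327,167],[223,163]],.03);print(B.round(4),[np.linalg.norm(B[i]-B[(i+1)%4]).round(4) for i in range(4)])
p=proj(fs,B);print(p.round(1),((p-[245,155]+.5)*5.5-.5).round(0))
c=cv2.cvtColor(fs["pixels"],cv2.COLOR_RGB2BGR)[150:200,300:350];d=cv2.cvtColor(g["pixels"],cv2.COLOR_RGB2BGR)[150:200,300:350]
cv2.imwrite("pics/s2.png",cv2.resize(np.hstack([c,d]),None,fx=8,fy=8,interpolation=cv2.INTER_CUBIC))
E
```

```text
w7 cam [0.45725963 0.30430313 0.32872573] K [353.89933681   0.         282.23478552]
scene before [([324, 140, 9, 5, 33], array([327.97, 141.85])), ([325, 165, 8, 6, 36], array([328.25, 167.64])), ([353, 189, 9, 6, 47], array([356.81, 191.64]))]
scene now [([353, 189, 9, 6, 47], array([356.81, 191.64]))]
top [([178, 186, 10, 10, 78], array([182.59, 190.21])), ([172, 237, 11, 9, 76], array([176.84, 241.03]))]
0.04 [0.4646 0.291  0.04  ] scene [[327.39 168.98]] top [[177.59 241.49]]
0.044 [0.4645 0.2912 0.044 ] scene [[327.49 168.01]] top [[177.25 241.38]]
0.048 [0.4644 0.2914 0.048 ] scene [[327.58 167.04]] top [[176.91 241.27]]
0.052 [0.4643 0.2916 0.052 ] scene [[327.68 166.07]] top [[176.57 241.15]]
0.056 [0.4642 0.2918 0.056 ] scene [[327.77 165.09]] top [[176.22 241.04]]
[[0.4068 0.3177 0.03  ]
 [0.4904 0.3371 0.03  ]
 [0.5083 0.2619 0.03  ]
 [0.422  0.2413 0.03  ]] [np.float64(0.0858), np.float64(0.0773), np.float64(0.0887), np.float64(0.0778)]
[[322.3 161. ]
 [342.  170.1]
 [329.1 180.5]
 [308.5 170.6]] [[428.  35.]
 [536.  85.]
 [465. 142.]
 [351.  88.]]
```

View pics/s2.png

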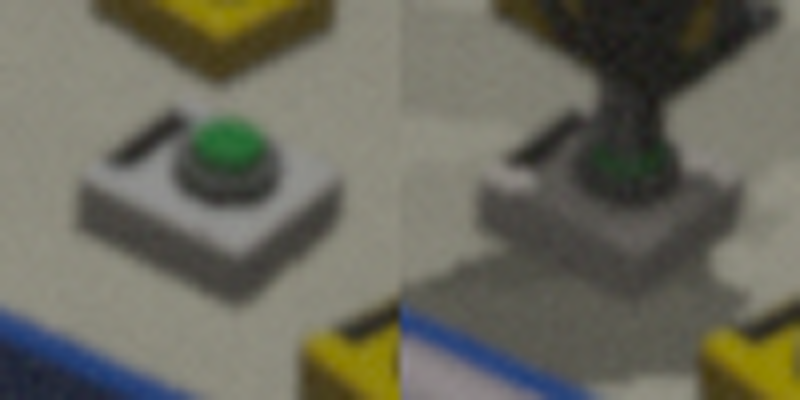

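The right half shows the green cap sunk about 1.6 px (about 6 mm) under the finger, around (628,160). With the hard stop felt at 20–34 N, that means the button is fully down. Backing away now.

Emit:
send_rows --pt "0 0 0 -0.02 0 0 0" --pt "0 0 0 -0.08 0 0 0" --pt "0 0 0 -0.25 0 0 0" --pt "0 0 0 -0.5 0 0 0" --pt "0 0 0 -0.75 0 0 0" --pt "0 0 0 -0.9 0 0 0" --pt "0 0 0 -0.9 0 0 0"

```text
clock: 11.92
tcp_pos: [0.4669, 0.294, 0.1937]
orientation: [1.898, 2.5, 0.013]
contact_force: [0.9, 0.8, 0.1]
grip_width: 0.0001
```

Emit:
send_rows --pt "0 -0.2 0 0 0 0 0" --pt "0 -0.4 0 0 0 0 0" --pt "0 -0.6 0 0 0 0 0" --pt "0 -0.8 0 0 0 0 0" --pt "0 -0.9 0 0 0 0 0" --pt "0 -0.9 0 0 0 0 0" --pt "0 -0.9 0 0 0 0 0" --pt "0 -0.9 0 0 0 0 0"

```text
clock: 12.58
tcp_pos: [0.5005, 0.1628, 0.1881]
orientation: [-1.898, -2.502, -0.0]
contact_force: [0.4, -0.5, 0.8]
grip_width: 0.0003
```

```bash
python3 st.py w8; python3 - <<'E'
from h import *
from bench import r
f=pickle.load(open("w8.pkl","rb"))
a=np.radians(105.4);u=np.array([np.cos(a),np.sin(a)]);w=np.array([-u[1],u[0]]);s0=np.array([.5751,.1058])
def at_d(x,y,z):return [*(s0+u*x+w*y),z]
print("seat px in wrist",proj(f,[at_d(0,0,.057),at_d(.025,0,.064),at_d(0,.05,.057),at_d(0,-.05,.057)]).round(0))
fs=r.grab_frame("scene");old=pickle.load(open("scene.pkl","rb"))
def g(f):
    hsv=cv2.cvtColor(f["pixels"],cv2.COLOR_RGB2HSV);m=cv2.inRange(hsv,(50,90,40),(85,255,255));m=m[158:176,318:340];ys,xs=np.nonzero(m);return len(xs),xs.mean()+318,ys.mean()+158
print("button before/after",g(old),g(fs))
# bystander differences in scene
d=cv2.absdiff(cv2.GaussianBlur(fs["pixels"],(5,5),0),cv2.GaussianBlur(old["pixels"],(5,5),0)).max(2)
for n,(x,y) in dict(lens=(180,252),drops=(344,256),torch=(302,281),spray=(356,131),mouse=(107,268),mug=(400,168)).items():
    print(n,d[y-10:y+10,x-12:x+12].mean().round(1))
# roller in the scene: dark-blue stop / bands via column profile
t=r.grab_frame("top");pickle.dump(t,open("top2.pkl","wb"))
print("seat px top",proj(t,[at_d(0,0,.057),at_d(-.1689,0,.0408)]).round(1))
p=t["pixels"].astype(int).sum(2)/3
for x in np.arange(-.19,.05,.01):
    P=proj(t,[at_d(x,yy,.057+min(x,0)*.14) for yy in (-.03,0,.03)]).round().astype(int);print(round(x,2),[int(p[v,c]) for c,v in P],end=' ')
E
```

```text
12.5833 [0.5005 0.1628 0.1881] [ 0.4  -0.52  0.82] yaw 105.64 dock 0.0748 0.0568
seat px in wrist [[351. 286.]
 [355. 262.]
 [291. 285.]
 [410. 285.]]
button before/after (36, np.float64(328.25), np.float64(167.63888888888889)) (34, np.float64(328.11764705882354), np.float64(167.88235294117646))
lens 2.7
drops 3.3
torch 3.2
spray 2.5
mouse 3.0
mug 2.5
seat px top [[238.6 204.4]
 [291.9 190.9]]
-0.19 [126, 88, 96] -0.18 [84, 128, 115] -0.17 [135, 133, 139] -0.16 [134, 134, 138] -0.15 [134, 138, 137] -0.14 [130, 138, 135] -0.13 [136, 137, 136] -0.12 [136, 134, 137] -0.11 [130, 137, 136] -0.1 [136, 133, 137] -0.09 [138, 134, 138] -0.08 [129, 136, 138] -0.07 [139, 135, 137] -0.06 [135, 135, 135] -0.05 [120, 134, 138] -0.04 [136, 135, 126] -0.03 [135, 135, 89] -0.02 [116, 87, 84] -0.01 [153, 104, 99] 0.0 [118, 119, 109] 0.01 [102, 100, 92] 0.02 [90, 87, 68] 0.03 [109, 72, 78] 0.04 [106, 74, 88]
```

```bash
python3 -c "
from bench import r
print(r.hand_in())"
```

```text
the job is handed in; nothing more can be done
None
```

I pushed the roller up the ramp into its seat against the blue stop, then pressed the green button on the white box fully down and backed away. I handed the job in at about 12.7 s on the robot's clock; the hand-in gives no verdict.

- **Roller:** I pushed with two slightly open fingertips behind it, at about 25–60 mm/s, following the slope. After the drop, the wrist picture showed it square against the stop, about 2 mm along the dock from my seat estimate (limit 5 mm). That matches my own measuring error. After the press, the top view showed a bare ramp and a darker object at the seat. The arm's shadow lay over the seat then, so I did not re-measure the roller precisely.
- **Button:** It met a hard stop, with the force rising to 34 N while the finger hardly moved. The scene camera showed the cap about 6 mm lower. I first put the button top at about 47 mm, but correcting the scene camera's offset against the box corners moved it to about 52 mm. The finger stopped at 46 mm, which fits full travel. Afterwards the cap was back within 0.25 px of where it started.
- **Surroundings:** The scene picture showed no change at any of the six bystanders. The final force reading was about 1 N of noise, with the fingers clear of everything.

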